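Hold the clip open over the recipe card

TASK

First secure the recipe card in its holder: turn the small turnbutton on the end post counter-clockwise until its wing lies fully across the top edge of the card. Then squeeze the handles of the wooden spring clip, lift it off its rail and bring it down over the middle of the card's top edge, so that the edge stands well inside the gaping jaws and nothing of the clip touches card or holder. Finish while holding it like that, squeezed wide open in the air, ready for a second card to be slipped in; leave the lemon, the ramekin and the shaker where they are.

Things in the scene. Friction and masses are not known exactly. Their poses are not given: they have to be found in the camera images.
- card_holder: Fixed dark wooden block 61 x 180 x 30 mm (x, y, z) on a wooden board over the burners (board top z = 0.071). Origin: centre of its underside. The card stands in the slot along its y; a 16 mm post with the turnbutton on top rises at its y = +74 mm. May stand left or right of the clip rail, turned up to 0.3 rad.
- card: The stiff white recipe card with grey ruled lines, fixed in the holder: 3 mm thick (its x), 125 mm long (its y), standing out 55 mm above the block. Origin: middle of its top edge, which is 85 mm above the underside of the holder. x is the normal of the card, y runs along its edge towards the post.
- turnbutton (a joint): Angle of the steel turnbutton about its vertical axis, counter-clockwise from above positive. 0: wing points along the holder's -x, square to the card. 1.571 (stop, fully across): wing points along the holder's -y, 3 mm above the card's top edge. Starts at 0.3 to 0.65; stays where left (friction 0.05 N m).
- turnbutton_fin (a point): Centre of the turnbutton's upright grip fin, on the turning axis. Fin 36 mm long (along the wing), 10 thick, 26 tall (13 mm either side of this point). Below it the wing plate: 20 mm wide, 5 thick, reaching 30 mm from the axis on the wing side, 10 on the other. Site x axis: along the fin, away from the wing's long end.
- clip_rail: Fixed parking rail for the clip: dark wooden foot 60 x 120 x 12 mm with an upright steel plate 3 mm thick (x), 100 mm long (y), its top edge 62 mm above the underside. Origin: centre of the underside.
- clip: Loose spring clip like a big clothes peg, 45 g, parked jaws down on the rail plate, up to 25 mm off its middle. Origin: pivot pin. Parked: x = opening direction, y along pin and plate, z up. 24 mm wide (y). Jaws reach 45 mm below the pivot; the V of the handles 48 mm above it, 30 mm over their outer faces at 20 mm up, 40 at 40. This body is the +x leg: squeezed evenly it leans 0.25 rad.
- clip_leg (a joint): Opening angle between the clip's legs: 0 as parked, 0.5 squeezed to the stop, where the handles' outer faces are parallel, about 19 mm apart, and the inner jaw tips about 25 mm apart. Spring closes it: 0.12 N m at 0, 0.30 N m at 0.5, so 10 N on each handle 30 mm above the pivot holds it at the stop; squeeze with 12 to 20 N.
- jaw_tip_a (a point): Inner lower corner of the jaw on the clip's +x side, 45 mm below the pivot.
- jaw_tip_b (a point): Inner lower corner of the other jaw (-x side), 45 mm below the pivot.
- lemon: Bystander: lemon, 56 x 84 x 55 mm, loose on the board behind the work. Origin: centre of its underside.
- ramekin: Bystander: white ramekin, 78 mm across, 40 mm high, loose on the board behind the work. Origin: centre of its underside.
- shaker: Bystander: glass shaker with grey cap, 44 mm across, 90 mm high, loose on the board behind the work. Origin: centre of its underside.

How it is judged:
On the way, in this order (a step that is already met when the one before it is completed fails the run):
1. the turnbutton is turned fully across the card's top edge (value of joint turnbutton above 1.43 rad), for 0.2 s.
2. the clip is squeezed open in the fingers and lifted off its rail (value of joint clip_leg above 0.3 rad and z of clip in the frame of clip_rail above 0.112 m and contact force between clip and the fingers above 2 N), for 0.2 s.
At the end, for the whole second after the job is handed in: Turnbutton above 1.43 rad. Clip held still in the fingers, clip_leg above 0.3, touching neither card, holder nor rail; a jaw tip on each side of the card, 3 mm or more off its face and 8 mm or more below its top edge; pivot above the edge, within 22 mm of its middle (value of joint turnbutton above 1.43 rad and value of joint clip_leg above 0.3 rad and contact force between clip and the fingers above 2 N and contact force between clip and card_holder below 0.2 N and contact force between clip and clip_rail below 0.2 N and ((x of jaw_tip_a in the frame of card above 0.0045 m and x of jaw_tip_b in the frame of card below -0.0045 m) or (x of jaw_tip_a in the frame of card below -0.0045 m and x of jaw_tip_b in the frame of card above 0.0045 m)) and z of each of jaw_tip_a, jaw_tip_b in the frame of card below -0.008 m and y of clip in the frame of card between -0.022 and 0.022 m and z of clip in the frame of card above 0.006 m and linear speed of clip below 0.02 m/s); the arm keeps its last pose, push and grip.
It fails at once if the lemon, the ramekin or the shaker is pushed more than 3 cm (distance of any of lemon, ramekin, shaker from where it was at the start of the episode above 0.03 m).
It also fails if it takes over 53 s, if anything falls off the work surface, if the arm or the gripper's body presses on something with over 40 N, if the wrist force passes 120 N, or if a joint passes its speed limit or range.

ROBOT

A 7-joint arm with a two-finger parallel gripper is mounted at the origin on a cart in front of the work surface, level with it; the furniture and walls round the work are solid. World frame = base frame: x ahead of the robot, y to its left, z up, the work surface at z = 0. Lengths are in m, angles in rad, forces in N, time in s.
With the tool pointing down it reaches from about 0.4 to 0.85 m from the base axis. Payload 10.4 kg.
Tool frame: the origin (TCP) lies on the front face of the gripper's body, between the roots of the fingers; the fingertips stand 70 mm ahead of it and the grasp point (between the pads) lies 51 mm ahead of it; z points along the fingers, y is the line along which they close (so a half turn about z gives the same grasp; the last joint's range is limited). The gripper opens to 87 mm and grips with 3 to 60 N. Pads are 19 mm wide; open, the fingers measure 117 mm over their backs; the gripper's body (75 mm by 190 mm) begins 51 mm behind the grasp point.
Start: joints at [-1.265, 0.332, -0.065, 1.46, 0.022, 1.35, -0.088], TCP at [0.202, 0.592, 0.292] pointing down, gripper open.
Joint ranges: [-2.6, 2.6], [-0.5, 2.12], [-1.47, 1.34], [0.16, 2.42], [-1.27, 4.41], [0.06, 2.06], [-2.6, 2.6]. Speed limits (rad/s): [2.22, 2.22, 2.79, 2.79, 3.14, 3.14, 3.14].

INTERFACE

Orientations are given as [roll, pitch, yaw] about the fixed x, y, z axes, in that order (R = Rz(yaw) Ry(pitch) Rx(roll)).
In Python, from bench import r, get_image, recognise, silhouettes gives the robot as it stands. The module is installed in compiled form; this text tells all that it offers.
- The arm moves only by the tool play_rows, never from a script. Its argument "plan" is a list of rows, each an object with "grip": the closure, from 0 (fully open) to 1 (shut); "offset": the shift along the world's x, y, z as a fraction of full scale, a list of three; "yaw": the turn about the world's z as a fraction of full scale. In form: [{"grip": grip, "offset": [x, y, z], "yaw": yaw}, ...]. A call has exactly 10 rows; each row shifts and turns the commanded pose from where the row before left it; what a row does not reach is not made up. Full scale, the value 1, is 1 m for a shift and 90 degrees for a turn. A row lasts 1/12 s, in which the tool goes at most 41.7 mm and 7.16 degrees, less where a joint would pass 70% of its speed; a pose out of reach is approached as far as the arm can. A call with a number of a shift or a turn outside -1 to 1 is refused whole. A call with a gripper value outside its range is refused whole. The fingers move at their own pace and stop on an object; "force" is the grip in N (left out, the last holds). Time passes only in rows, so rows that do not move let the fingers close, or fill a call up. It gives the time, the measured TCP pose, the force, the opening and the grip force at its end, in the units of the state.
- r.sense(): the state, without advancing time (a new reading comes with each control period).
- get_image(name): name is "side" or "top"; returns a dict with "img" (420x560x3 uint8, blue, green, red), "range_z" (420x560 float32, m along the optical axis (not along the pixel's ray), 0 where there is no reading), "camera_matrix" (3x3 intrinsics, pixels), "dist" ([k1, k2, p1, p2, k3] as OpenCV has them; the pictures are not rectified), "eye" and "orientation" of the camera in the world. Camera axes: x right, y up, looking along -z (the intrinsics and any distortion apply to the point x, -y, -z); pixel columns grow to the right and rows downward; lengths in m; the calibration is good to about 2 mm. A picture is of the moment at which its call begins.
- r.close_job(): hands the job in; it is judged then, once.
Trained networks look in the newest picture that a camera, given by its name, has taken for a name from the list of things; names that differ only in an ending like _2 or _b are one class to them, and where a whole thing is asked for, a point or a joint stands for the part that bears it (a point fixed in the world has none). Each returns a list of dicts, best first, with "p" (0 to 1); they miss things now and then, are a little off and sometimes report something else, mostly with a low value. They report only what shows in the picture. A call takes as long as a camera call.
- recognise(query, camera): "bbox" ([left, top, right, bottom] in pixels, round what is visible of it).
- silhouettes(query, camera): "region" (420x560 bool, what is visible of it) and "bbox" ([left, top, right, bottom] in pixels, round what is visible of it).
The state is a dict: "time": time; "joint_pos": joint angles; "joint_vel": joint speeds; "effort": joint torques, N m; "ee_pos": TCP position; "ee_rot": TCP orientation; "wrist_force": force on the tool from outside, world axes, zero at the start; "torque": the same for the moment, N m; "grip_width": finger opening in m; "finger_force": force on a finger pad.
Only numpy, scipy, OpenCV 4.12 (cv2) and the standard library are available. Lean on these libraries where they do the work, as an engineer would, in place of code of your own. Each camera call takes 0.05 s, during which the arm holds its last target. There are 200 camera calls.

## Working session

There is one attempt and no reset: what is moved stays moved. The work goes in short steps, Python scripts to look and compute and a tool call to move; the robot and the scene stay as the last step left them, time stands still between calls to the robot, and variables do not carry over. Pictures are saved under pics/ and viewed, at most 10 in all, crops included, and the job is handed in when it is done.

Besides the shell and the picture viewer there is one more tool, called after "Emit:" as a command line: name --argument value ..., lists and objects as JSON in quotes. play_rows: Moves the arm, as the interface text tells. Its arguments: {"type":"object","properties":{"plan":{"type":"array","items":{"type":"object","properties":{"grip":{"type":"number"},"offset":{"type":"array","items":{"type":"number","minimum":-1,"maximum":1}},"yaw":{"type":"number","minimum":-1,"maximum":1}}}},"force":{"type":"number"}},"required":["plan"]}

```bash
mkdir -p pics; cat > h.py <<'E'
import numpy as np, cv2
from bench import r, get_image, recognise, silhouettes
def rot(o):
    o=np.asarray(o,float)
    if o.shape==(3,3): return o
    from scipy.spatial.transform import Rotation as R
    if o.size==4: return R.from_quat(o).as_matrix()
    return R.from_euler('xyz',o).as_matrix()
def cloud(d):
    """world points HxWx3 (nan where no range)"""
    h,w=d['range_z'].shape
    u,v=np.meshgrid(np.arange(w),np.arange(h))
    p=cv2.undistortPoints(np.stack([u,v],-1).reshape(-1,1,2).astype(float),np.array(d['camera_matrix']),np.array(d['dist'])).reshape(h,w,2)
    z=np.where(d['range_z']>0,d['range_z'],np.nan).astype(float)
    c=np.stack([p[...,0]*z,-p[...,1]*z,-z],-1)
    return c@rot(d['orientation']).T+np.asarray(d['eye'])
E
python3 - <<'E'
from h import *
print(r.sense())
for n in('side','top'):
    d=get_image(n);cv2.imwrite(f'pics/{n}0.png',d['img']);print(n,d['eye'],d['orientation'],d['camera_matrix'])
    c=cloud(d)
    for q in('card_holder','card','turnbutton_fin','clip_rail','clip','lemon','ramekin','shaker'):
        for s in silhouettes(q,n)[:2]:
            P=c[s['region']];P=P[~np.isnan(P[:,0])]
            print(q,round(s['p'],2),np.round(s['bbox']),np.round(np.median(P,0),3) if len(P) else None, np.round(np.percentile(P,[3,97],axis=0),3).tolist() if len(P) else '')
E
```

```text
{'time': 0.0, 'joint_pos': array([-1.26459852,  0.33287699, -0.06467367,  1.46096995,  0.02156546,
        1.34988497, -0.08850868]), 'joint_vel': array([-0.00066831,  0.00066085,  0.00097578, -0.00048992,  0.00052976,
        0.00048357,  0.00085947]), 'effort': array([ 3.82143189e-04, -6.23262620e+01,  2.49605061e-02, -3.89905179e+01,
       -6.11745659e-02,  3.97166319e-02,  1.59131578e-04]), 'ee_pos': array([0.20172733, 0.59123666, 0.29143692]), 'ee_rot': array([-3.14014772e+00,  4.25109250e-05,  2.81277530e+00]), 'wrist_force': array([ 0.2697367 , -0.18433133,  0.07139334]), 'torque': array([ 0.01723203, -0.0161886 ,  0.00412795]), 'finger_force': 0.0, 'grip_width': 0.08716780152886233}
side [-0.10323602 -0.34635066  0.82333424] [ 0.88193663 -0.01145744 -1.11899076] [[529.97038326   0.         271.96304091]
 [  0.         529.97038326 212.44987381]
 [  0.           0.           1.        ]]
card_holder 0.9 [256. 249. 360. 350.] [ 0.475 -0.138  0.101] [[0.443, -0.223, 0.075], [0.498, -0.056, 0.173]]
card 0.74 [273. 267. 338. 322.] [ 0.482 -0.137  0.128] [[0.473, -0.195, 0.072], [
[... 1302 characters left out ...]
4.] [ 0.484 -0.133  0.102] [[0.452, -0.216, 0.096], [0.519, -0.051, 0.187]]
turnbutton_fin 0.48 [301. 261. 312. 285.] [ 0.486 -0.064  0.166] [[0.467, -0.075, 0.161], [0.51, -0.055, 0.192]]
clip_rail 0.6 [198. 233. 246. 258.] [0.553 0.143 0.084] [[0.527, 0.076, 0.079], [0.583, 0.19, 0.135]]
clip 0.76 [220. 232. 235. 253.] [0.557 0.112 0.159] [[0.536, 0.099, 0.082], [0.578, 0.137, 0.189]]
lemon 0.67 [198. 171. 228. 191.] [0.701 0.155 0.117] [[0.679, 0.123, 0.098], [0.726, 0.191, 0.127]]
ramekin 0.7 [275. 162. 307. 197.] [ 0.713 -0.032  0.079] [[0.672, -0.065, 0.074], [0.743, 0.003, 0.113]]
shaker 0.71 [353. 168. 374. 186.] [ 0.713 -0.203  0.144] [[0.699, -0.221, 0.091], [0.731, -0.189, 0.162]]
```

```bash
cat > fit.py <<'E'
from h import *
def line(P):
    c=P[:,:2].mean(0);u,s,v=np.linalg.svd(P[:,:2]-c);d=v[0];return c,d,np.degrees(np.arctan2(d[1],d[0]))%180
for n in('side','top'):
    d=get_image(n);c=cloud(d)
    X,Y,Z=c[...,0],c[...,1],c[...,2]
    hb=(X>.42)&(X<.56)&(Y>-.25)&(Y<-.03)
    def rect(m,t):
        P=c[m]
        if len(P)<5: print(n,t,len(P));return
        rc=cv2.minAreaRect(P[:,:2].astype(np.float32)*1000);print(n,t,len(P),'mean',np.round(P.mean(0),4),'rect',np.round(rc[0],1),np.round(rc[1],1),round(rc[2],1),'pca',round(line(P)[2],1))
    rect(hb&(Z>.093)&(Z<.107),'block top')
    rect(hb&(Z>.148)&(Z<.159)&(Y<-.085),'card edge')
    rect(hb&(Z>.110)&(Z<.150)&(Y<-.085),'card face')
    rect(hb&(Z>.178),'fin'); rect(hb&(Z>.156)&(Z<.168)&(Y>-.1),'wing')
    rb=(X>.5)&(X<.61)&(Y>.06)&(Y<.21)
    rect(rb&(Z>.078)&(Z<.088),'foot'); rect(rb&(Z>.1)&(Z<.14),'plate+clip'); rect(rb&(Z>.165),'handles');rect(rb&(Z>.183),'handle tips')
    print('maxz',np.nanpercentile(Z[hb],99.8),np.nanpercentile(Z[rb],99.8))
E
python3 fit.py; python3 - <<'E'
import cv2
a=cv2.imread('pics/top0.png')[150:310,180:390];b=cv2.imread('pics/side0.png')[170:360,150:410]
cv2.imwrite('pics/a.png',cv2.resize(a,None,fx=3.7,fy=3.7,interpolation=2));cv2.imwrite('pics/b.png',cv2.resize(b,None,fx=3,fy=3,interpolation=2))
E
```

```text
side block top 1958 mean [ 0.4694 -0.1483  0.1   ] rect [ 482.6 -137.3] [181.1  63.8] 81.5 pca 86.6
side card edge 251 mean [ 0.4811 -0.1436  0.1529] rect [ 481.7 -141.2] [113.6   6.5] 81.0 pca 81.7
side card face 901 mean [ 0.4809 -0.143   0.1304] rect [ 480.7 -142. ] [115.1   6.1] 81.8 pca 81.8
side fin 118 mean [ 0.4908 -0.0645  0.1859] rect [493.8 -63.3] [38.3  9.9] 9.5 pca 7.8
side wing 154 mean [ 0.4787 -0.0686  0.1628] rect [479.9 -72.2] [38.3 41. ] 58.0 pca 164.9
side foot 817 mean [0.5429 0.1256 0.0821] rect [553.7 132.8] [ 63.4 122. ] 1.0 pca 97.8
side plate+clip 565 mean [0.5513 0.1294 0.1185] rect [550.  133.6] [ 21.6 102.2] 5.3 pca 88.2
side handles 250 mean [0.5539 0.1089 0.1774] rect [553.1 109.8] [43.9 26.8] 0.6 pca 0.9
side handle tips 75 mean [0.5527 0.11   0.1852] rect [553.3 109.7] [25.5 43.7] 88.1 pca 2.1
maxz 0.18898289717470187 0.18701131143947733
top block top 1635 mean [ 0.4846 -0.1411  0.1012] rect [ 485.  -135.5] [178.8  61.2] 80.9 pca 79.6
top card edge 61 mean [ 0.4842 -0.1402  0.1562] rect [ 484.  -141.3] [111.2   2.8] 80.7 pca 80.8
top card face 15 mean [ 0.4837 -0.1334  0.1313] rect [ 483.1 -137. ] [96.4  0.4] 80.8 pca 80.8
top fin 79 mean [ 0.4965 -0.0626  0.1889] rect [496.8 -63. ] [34.9 10.1] 10.0 pca 9.8
top wing 108 mean [ 0.4833 -0.0667  0.1638] rect [488.  -77.4] [39.  45.3] 9.2 pca 8.2
top foot 900 mean [0.5537 0.1359 0.0835] rect [549.  130.2] [ 72.4 127.6] 0.2 pca 89.4
top plate+clip 79 mean [0.5559 0.1339 0.1317] rect [553.2 133.9] [19.6 99.4] 7.3 pca 90.3
top handles 181 mean [0.5727 0.111  0.4088] rect [573.2 106.1] [73.6 91.1] 0.0 pca 179.6
top handle tips 128 mean [0.5783 0.1113 0.5055] rect [573.2 106.1] [73.6 91.1] 0.0 pca 178.4
maxz 0.1911954600481382 0.9598118211038917
```

View pics/a.png

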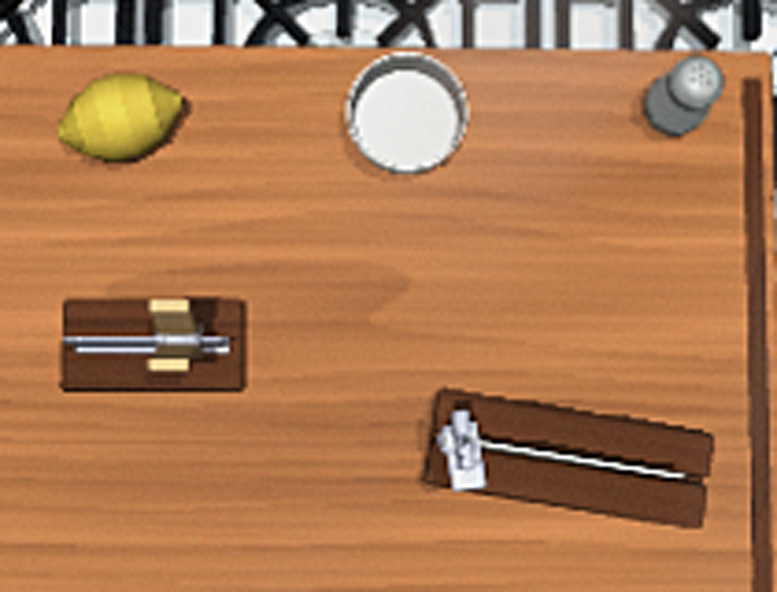

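View pics/b.png

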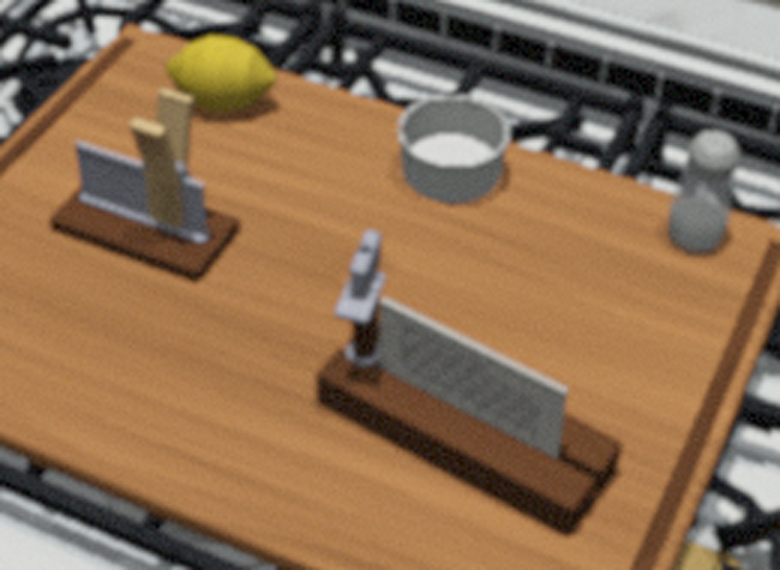

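The top view shows the clip on its rail at left (crop 175,335). The holder is at right with its post at the left end (crop 462,445), and the wing points towards the robot. The side view agrees. The holder's yaw is about -9°, the fin lies at 9.8° so the button is at about 0.33 rad, and the bystanders are well behind.

Emit:
play_rows --plan '[{"grip": 0,"offset": [0.018,-0.028,0],"yaw": -0.077},{"grip": 0,"offset": [0.018,-0.028,0],"yaw": -0.077},{"grip": 0,"offset": [0.018,-0.028,0],"yaw": -0.077},{"grip": 0,"offset": [0.018,-0.028,0],"yaw": -0.077},{"grip": 0,"offset": [0.018,-0.028,0],"yaw": -0.077},{"grip": 0,"offset": [0.018,-0.028,0],"yaw": -0.077},{"grip": 0,"offset": [0.018,-0.028,0],"yaw": -0.077},{"grip": 0,"offset": [0.018,-0.028,0],"yaw": -0.077},{"grip": 0,"offset": [0.018,-0.028,0],"yaw": -0.077},{"grip": 0,"offset": [0.018,-0.028,0],"yaw": -0.077}]' --force 20

```text
time: 1.83
ee_pos: [0.3824, 0.3101, 0.2926]
ee_rot: [3.141, -0.001, 1.597]
wrist_force: [0.2, 0.3, -0.3]
grip_width: 0.0869
finger_force: 0.0
```

Emit:
play_rows --plan '[{"grip": 0,"offset": [0.008,-0.03,0],"yaw": -0.077},{"grip": 0,"offset": [0.008,-0.03,0],"yaw": -0.077},{"grip": 0,"offset": [0.008,-0.03,0],"yaw": -0.077},{"grip": 0,"offset": [0.008,-0.03,0],"yaw": -0.077},{"grip": 0,"offset": [0.008,-0.03,0],"yaw": -0.077},{"grip": 0,"offset": [0.008,-0.03,0],"yaw": -0.077},{"grip": 0,"offset": [0.008,-0.03,0],"yaw": -0.077},{"grip": 0,"offset": [0.008,-0.03,0],"yaw": -0.077},{"grip": 0,"offset": [0.008,-0.03,0],"yaw": -0.077},{"grip": 0,"offset": [0.008,-0.03,0],"yaw": -0.077}]'

```text
time: 2.67
ee_pos: [0.4619, 0.01, 0.2926]
ee_rot: [-3.141, -0.001, 0.388]
wrist_force: [0.9, -0.2, -0.0]
grip_width: 0.0871
finger_force: 0.0
```

Emit:
play_rows --plan '[{"grip": 0,"offset": [0.0084,-0.0183,0],"yaw": -0.0345},{"grip": 0,"offset": [0.0084,-0.0183,0],"yaw": -0.0345},{"grip": 0,"offset": [0.0084,-0.0183,0],"yaw": -0.0345},{"grip": 0,"offset": [0.0084,-0.0183,0],"yaw": -0.0345},{"grip": 0,"offset": [0,0,-0.013],"yaw": 0},{"grip": 0,"offset": [0,0,-0.013],"yaw": 0},{"grip": 0,"offset": [0,0,-0.013],"yaw": 0},{"grip": 0,"offset": [0,0,-0.012],"yaw": 0},{"grip": 0,"offset": [0,0,0],"yaw": 0},{"grip": 0,"offset": [0,0,0],"yaw": 0}]'

```text
time: 3.5
ee_pos: [0.4952, -0.0617, 0.2413]
ee_rot: [3.141, 0.001, 0.177]
wrist_force: [0.4, 0.0, 1.5]
grip_width: 0.0871
finger_force: 0.0
```

```bash
python3 - <<'E'
from h import *
s=r.sense();print(s['ee_pos'],s['ee_rot'],s['joint_pos'])
d=get_image('side');cv2.imwrite('pics/c.png',cv2.resize(d['img'][150:350,170:430],None,fx=3,fy=3,interpolation=2))
E
```

```text
[ 0.49521908 -0.06166422  0.24127139] [3.14146529e+00 7.63162034e-04 1.76930327e-01] [-0.56796629  0.08603159  0.63763695  1.88462724 -0.05481532  1.18900862
 -1.3054897 ]
```

View pics/c.png

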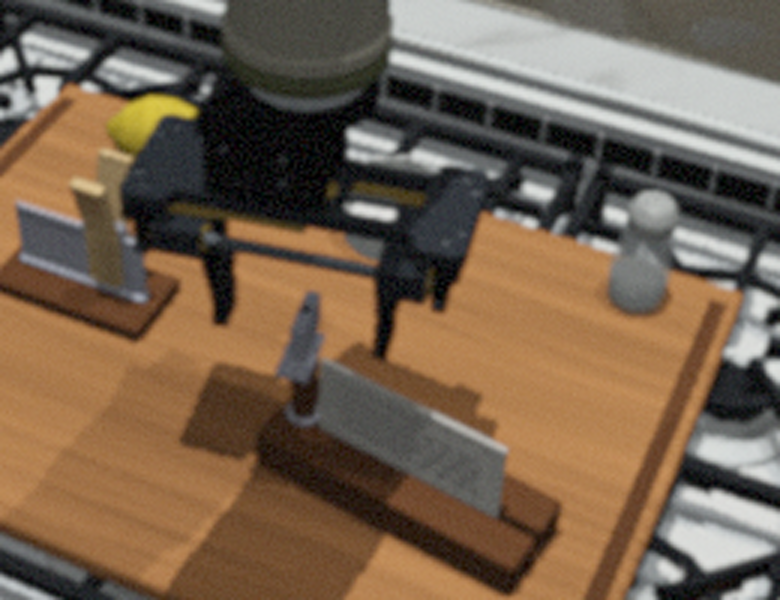

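The fingers stand on either side of the fin, with tips at crop (222,320) and (380,355) and the fin at (305,310). I'll close and turn.

Emit:
play_rows --plan '[{"grip": 1,"offset": [0,-0.001,-0.002],"yaw": 0},{"grip": 1,"offset": [0,0,0],"yaw": 0},{"grip": 1,"offset": [0,0,0],"yaw": 0},{"grip": 1,"offset": [0,0,0],"yaw": 0},{"grip": 1,"offset": [0,0,0],"yaw": 0},{"grip": 1,"offset": [0,0,0],"yaw": 0},{"grip": 1,"offset": [0,0,0],"yaw": 0},{"grip": 1,"offset": [0,0,0],"yaw": 0},{"grip": 1,"offset": [0,0,0],"yaw": 0},{"grip": 1,"offset": [0,0,0],"yaw": 0}]' --force 25

```text
time: 4.38
ee_pos: [0.4954, -0.0627, 0.2393]
ee_rot: [3.142, -0.0, 0.177]
wrist_force: [0.2, -0.2, 0.2]
grip_width: 0.0284
finger_force: 0.0
```

Emit:
play_rows --plan '[{"grip": 1,"offset": [0,0,0],"yaw": 0},{"grip": 1,"offset": [0,0,0],"yaw": 0},{"grip": 1,"offset": [0,0,0],"yaw": 0},{"grip": 1,"offset": [0,0,0],"yaw": 0},{"grip": 1,"offset": [0,0,0],"yaw": 0},{"grip": 1,"offset": [0,0,0],"yaw": 0},{"grip": 1,"offset": [0,0,0],"yaw": 0},{"grip": 1,"offset": [0,0,0],"yaw": 0},{"grip": 1,"offset": [0,0,0],"yaw": 0},{"grip": 1,"offset": [0,0,0],"yaw": 0}]'

```text
time: 5.22
ee_pos: [0.4954, -0.0628, 0.2393]
ee_rot: [3.141, -0.0, 0.177]
wrist_force: [0.9, -2.6, -0.1]
grip_width: 0.0095
finger_force: 25.0
```

Emit:
play_rows --plan '[{"grip": 1,"offset": [0,0,0],"yaw": 0.06},{"grip": 1,"offset": [0,0,0],"yaw": 0.079},{"grip": 1,"offset": [0,0,0],"yaw": 0.079},{"grip": 1,"offset": [0,0,0],"yaw": 0.079},{"grip": 1,"offset": [0,0,0],"yaw": 0.079},{"grip": 1,"offset": [0,0,0],"yaw": 0.079},{"grip": 1,"offset": [0,0,0],"yaw": 0.079},{"grip": 1,"offset": [0,0,0],"yaw": 0.079},{"grip": 1,"offset": [0,0,0],"yaw": 0.079},{"grip": 1,"offset": [0,0,0],"yaw": 0.079}]'

```text
time: 6.05
ee_pos: [0.4955, -0.0629, 0.2393]
ee_rot: [3.141, 0.0, 1.394]
wrist_force: [1.8, -2.3, -0.7]
grip_width: 0.0098
finger_force: 25.0
```

Emit:
play_rows --plan '[{"grip": 1,"offset": [0,0,0],"yaw": 0.01},{"grip": 1,"offset": [0,0,0],"yaw": 0.005},{"grip": 1,"offset": [0,0,0],"yaw": 0},{"grip": 1,"offset": [0,0,0],"yaw": 0},{"grip": 0,"offset": [0,0,0],"yaw": 0},{"grip": 0,"offset": [0,0,0],"yaw": 0},{"grip": 0,"offset": [0,0,0],"yaw": 0},{"grip": 0,"offset": [0,0,0],"yaw": 0},{"grip": 0,"offset": [0,0,0],"yaw": 0},{"grip": 0,"offset": [0,0,0],"yaw": 0}]'

```text
time: 6.88
ee_pos: [0.4954, -0.0625, 0.2393]
ee_rot: [-3.142, -0.0, 1.412]
wrist_force: [0.5, 0.2, -0.2]
grip_width: 0.0419
finger_force: 0.0
```

Emit:
play_rows --plan '[{"grip": 0,"offset": [0,0,0.03],"yaw": 0},{"grip": 0,"offset": [0,0,0.03],"yaw": 0},{"grip": 0,"offset": [0.01,0.03,0],"yaw": 0.0125},{"grip": 0,"offset": [0.01,0.03,0],"yaw": 0.0125},{"grip": 0,"offset": [0.01,0.03,0],"yaw": 0.0125},{"grip": 0,"offset": [0.01,0.03,0],"yaw": 0.0125},{"grip": 0,"offset": [0.01,0.025,0],"yaw": 0.0125},{"grip": 0,"offset": [0.01,0.026,0],"yaw": 0.0125},{"grip": 0,"offset": [0,0,0],"yaw": 0.013},{"grip": 0,"offset": [0,0,0],"yaw": 0.013}]'

```text
time: 7.72
ee_pos: [0.5554, 0.11, 0.2987]
ee_rot: [-3.141, 0.001, 1.574]
wrist_force: [-0.8, -0.5, -0.4]
grip_width: 0.0868
finger_force: 0.0
```

```bash
sed -i "s/^    rb=.*/    rb=(X>.5)\&(X<.61)\&(Y>.06)\&(Y<.21)\&(Z<.2)/; s/(Z>.165),'handles'/(Z>.165)\&(Z<.195),'handles'/;s/hb&(Z>.178),'fin'/hb\&(Z>.178)\&(Z<.195),'fin'/" fit.py; python3 fit.py; python3 - <<'E'
from h import *
print(r.sense()['ee_pos'],r.sense()['ee_rot'])
a=get_image('top');b=get_image('side')
A=cv2.resize(a['img'][200:320,180:390],(780,446),interpolation=2);cv2.imwrite('pics/d.png',A)
cv2.imwrite('pics/e.png',cv2.resize(b['img'][150:350,170:430],None,fx=3,fy=3,interpolation=2))
E
```

```text
side block top 1948 mean [ 0.4696 -0.1483  0.1001] rect [ 479.9 -137.3] [181.4  62.4] 82.8 pca 86.7
side card edge 249 mean [ 0.481  -0.1445  0.1526] rect [ 482.3 -141.5] [113.7  11.5] 84.9 pca 81.8
side card face 903 mean [ 0.4809 -0.1431  0.1306] rect [ 480.6 -141.5] [114.3   5.9] 82.0 pca 81.8
side fin 140 mean [ 0.4915 -0.0642  0.1855] rect [492.3 -63.3] [34.5 11.1] 79.5 pca 82.3
side wing 158 mean [ 0.4882 -0.0755  0.1631] rect [491.7 -69.7] [46.9 19.8] 85.3 pca 92.6
side foot 821 mean [0.5429 0.1258 0.0821] rect [552.3 133.5] [ 63.4 123.2] 3.2 pca 98.1
side plate+clip 567 mean [0.5513 0.1293 0.1186] rect [550.1 132.7] [ 19.6 101.5] 4.7 pca 88.0
side handles 251 mean [0.5538 0.109  0.1773] rect [553.6 109.8] [44.2 26.2] 0.2 pca 0.1
side handle tips 75 mean [0.5513 0.1095 0.1852] rect [553.5 109.9] [25.1 44.2] 88.7 pca 0.0
maxz 0.18902439820042694 0.1867756045164527
top block top 1657 mean [ 0.4841 -0.1395  0.1012] rect [ 484.9 -135.8] [179.5  61.1] 81.0 pca 81.0
top card edge 60 mean [ 0.4833 -0.145   0.1559] rect [ 483.  -145.8] [102.1   3.1] 80.8 pca 80.9
top card face 13 mean [ 0.4826 -0.14    0.1322] rect [ 482.  -143.5] [81.9  0.4] 80.8 pca 80.8
top fin 75 mean [ 0.4965 -0.0627  0.1889] rect [496.6 -62.7] [34.9  9.8] 80.2 pca 80.6
top wing 103 mean [ 0.4942 -0.0765  0.164 ] rect [494.3 -76.6] [46.9 19.9] 80.7 pca 81.7
top foot 203 mean [0.5571 0.0845 0.0834] rect [556.3  85. ] [58.2 21.8] 0.7 pca 1.3
top plate+clip 9 mean [0.5566 0.0875 0.1289] rect [556.5  87.8] [2.5 7.3] 2.8 pca 94.3
top handles 0
top handle tips 0
maxz 0.191016148499786 0.1334862605387125
[0.55532648 0.10741611 0.29918737] [-3.14142419e+00  5.57122045e-04  1.57004953e+00]
```

View pics/e.png

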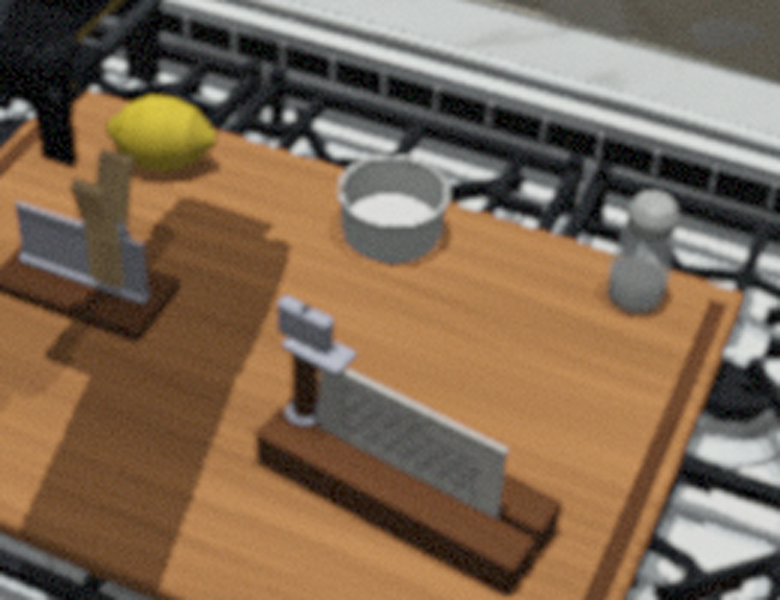

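The wing now lies across the card edge (crop 335,355). The fin is at 80.6° and the holder at 80.9°, so the button is at about 90°. Next I'll go down around the clip.

Emit:
play_rows --plan '[{"grip": 0,"offset": [0.001,0.003,-0.025],"yaw": 0},{"grip": 0,"offset": [0,0,-0.025],"yaw": 0},{"grip": 0,"offset": [0,0,-0.026],"yaw": 0},{"grip": 1,"offset": [0,0,0],"yaw": 0},{"grip": 1,"offset": [0,0,0],"yaw": 0},{"grip": 1,"offset": [0,0,0],"yaw": 0},{"grip": 1,"offset": [0,0,0],"yaw": 0},{"grip": 1,"offset": [0,0,0],"yaw": 0},{"grip": 1,"offset": [0,0,0],"yaw": 0},{"grip": 1,"offset": [0,0,0],"yaw": 0}]' --force 17

```text
time: 8.75
ee_pos: [0.5567, 0.1114, 0.224]
ee_rot: [3.141, -0.0, 1.57]
wrist_force: [0.2, -0.2, -0.1]
grip_width: 0.0482
finger_force: 0.0
```

Emit:
play_rows --plan '[{"grip": 1,"offset": [0,0,0],"yaw": 0},{"grip": 1,"offset": [0,0,0],"yaw": 0},{"grip": 1,"offset": [0,0,0],"yaw": 0},{"grip": 1,"offset": [0,0,0],"yaw": 0},{"grip": 1,"offset": [0,0,0],"yaw": 0},{"grip": 1,"offset": [0,0,0],"yaw": 0},{"grip": 1,"offset": [0,0,0],"yaw": 0},{"grip": 1,"offset": [0,0,0],"yaw": 0},{"grip": 1,"offset": [0,0,0],"yaw": 0},{"grip": 1,"offset": [0,0,0],"yaw": 0}]'

```text
time: 9.58
ee_pos: [0.5565, 0.1116, 0.2256]
ee_rot: [3.141, -0.001, 1.57]
wrist_force: [-9.0, -0.6, 20.5]
grip_width: 0.0192
finger_force: 17.2
```

Emit:
play_rows --plan '[{"grip": 1,"offset": [0,0,0.003],"yaw": 0},{"grip": 1,"offset": [0,0,0.004],"yaw": 0},{"grip": 1,"offset": [0,0,0.006],"yaw": 0},{"grip": 1,"offset": [0,0,0.01],"yaw": 0},{"grip": 1,"offset": [0,0,0.012],"yaw": 0},{"grip": 1,"offset": [0,0,0.015],"yaw": 0},{"grip": 1,"offset": [0,0,0.015],"yaw": 0},{"grip": 1,"offset": [0,0,0.015],"yaw": 0},{"grip": 1,"offset": [0,0,0.01],"yaw": 0},{"grip": 1,"offset": [0,0,0],"yaw": 0}]'

```text
time: 10.42
ee_pos: [0.5573, 0.1114, 0.3162]
ee_rot: [3.138, -0.001, 1.57]
wrist_force: [0.4, 0.5, -1.0]
grip_width: 0.0184
finger_force: 17.0
```

```bash
cat > clip.py <<'E'
from h import *
import sys
s=r.sense();t=s['ee_pos'];print(t,s['ee_rot'],s['grip_width'],s['finger_force'],s['wrist_force'])
d=get_image('side');c=cloud(d);img=d['img'].astype(int)
m=(np.abs(c[...,0]-t[0])<.05)&(np.abs(c[...,1]-t[1])<.03)&(c[...,2]<t[2]-.02)&(c[...,2]>t[2]-.14)
wood=m&(img[...,2]>img[...,0]+30)
P=c[wood];print(len(P),np.round(np.percentile(P,[1,50,99],axis=0),4).tolist())
for z in np.arange(t[2]-.13,t[2]-.03,.01):
    q=P[np.abs(P[:,2]-z)<.005]
    if len(q): print(round(z-t[2],3),len(q),np.round(np.percentile(q[:,:2],[3,97],axis=0),4).tolist())
v,u=np.argwhere(wood).mean(0).astype(int)
cv2.imwrite(sys.argv[1],cv2.resize(d['img'][max(v-70,0):v+70,max(u-95,0):u+95],None,fx=4,fy=4,interpolation=2))
E
python3 clip.py pics/f.png
```

```text
[0.55729689 0.11140265 0.31619141] [ 3.13764765e+00 -1.46598071e-03  1.57022139e+00] 0.01844657981084434 16.999564273282886 [ 0.39673373  0.53405037 -0.98496494]
486 [[0.5365, 0.0967, 0.1868], [0.5472, 0.1033, 0.219], [0.5712, 0.1221, 0.2798]]
-0.13 37 [[0.5361, 0.099], [0.5726, 0.1209]]
-0.12 77 [[0.5366, 0.0985], [0.5705, 0.1225]]
-0.11 73 [[0.539, 0.0979], [0.5683, 0.1202]]
-0.1 71 [[0.5423, 0.0971], [0.5674, 0.1212]]
-0.09 60 [[0.5444, 0.0965], [0.5639, 0.1213]]
-0.08 54 [[0.5462, 0.0985], [0.5638, 0.1203]]
-0.07 25 [[0.539, 0.098], [0.5606, 0.1213]]
-0.06 25 [[0.5399, 0.0981], [0.562, 0.1213]]
-0.05 23 [[0.5476, 0.0983], [0.5606, 0.1023]]
-0.04 40 [[0.5472, 0.0987], [0.5638, 0.1083]]
-0.03 1 [[0.5472, 0.1018], [0.5472, 0.1018]]
```

View pics/f.png

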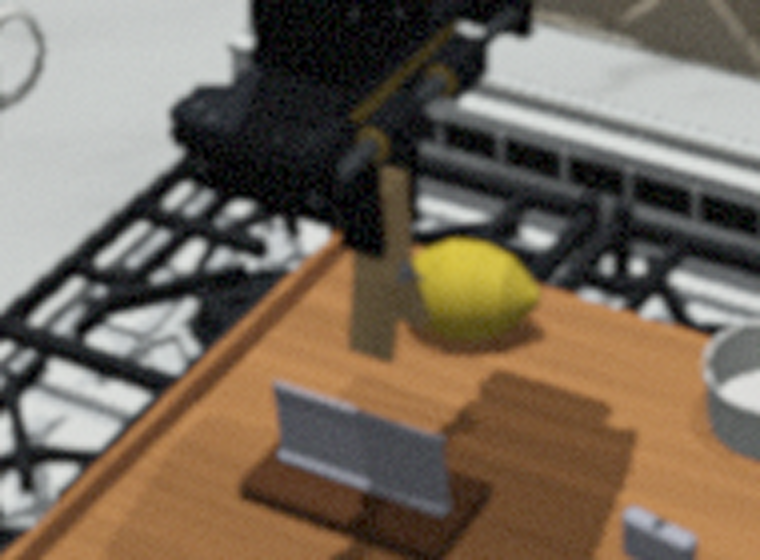

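The clip is held open (19 mm at the handles) and clear of the rail; its jaw tips are at crop (370,355). I'll go up and over to the card, staying above the fin.

Emit:
play_rows --plan '[{"grip": 1,"offset": [0,0,0.02],"yaw": 0},{"grip": 1,"offset": [0,0,0.03],"yaw": 0},{"grip": 1,"offset": [-0.006,-0.02,0],"yaw": -0.0125},{"grip": 1,"offset": [-0.01,-0.034,0],"yaw": -0.0125},{"grip": 1,"offset": [-0.01,-0.034,0],"yaw": -0.0125},{"grip": 1,"offset": [-0.01,-0.034,0],"yaw": -0.0125},{"grip": 1,"offset": [-0.01,-0.034,0],"yaw": -0.0125},{"grip": 1,"offset": [-0.01,-0.034,0],"yaw": -0.0125},{"grip": 1,"offset": [-0.01,-0.034,0],"yaw": -0.0125},{"grip": 1,"offset": [-0.0065,-0.022,0],"yaw": -0.0125}]'

```text
time: 11.3
ee_pos: [0.4822, -0.1383, 0.3628]
ee_rot: [-3.141, 0.0, 1.409]
wrist_force: [0.3, -0.4, -0.2]
grip_width: 0.0186
finger_force: 17.0
```

Emit:
play_rows --plan '[{"grip": 1,"offset": [0,0,0],"yaw": 0},{"grip": 1,"offset": [0,0,-0.012],"yaw": 0},{"grip": 1,"offset": [0,0,-0.012],"yaw": 0},{"grip": 1,"offset": [0,0,-0.012],"yaw": 0},{"grip": 1,"offset": [0,0,-0.012],"yaw": 0},{"grip": 1,"offset": [0,0,0],"yaw": 0},{"grip": 1,"offset": [0,0,0],"yaw": 0},{"grip": 1,"offset": [0,0,0],"yaw": 0},{"grip": 1,"offset": [0,0,0],"yaw": 0},{"grip": 1,"offset": [0,0,0],"yaw": 0}]'

```text
time: 12.13
ee_pos: [0.4842, -0.1345, 0.3157]
ee_rot: [3.141, -0.0, 1.414]
wrist_force: [-0.0, -0.8, -0.5]
grip_width: 0.0185
finger_force: 17.0
```

```bash
python3 clip.py pics/g.png; python3 fit.py | grep -E "card|block|fin|wing"
```

```text
[ 0.48420903 -0.13449322  0.31571759] [ 3.14065836e+00 -1.17954616e-04  1.41362662e+00] 0.018465051150390183 16.99970011599362 [-0.04216305 -0.7979152  -0.52044774]
534 [[0.4621, -0.1489, 0.1865], [0.4723, -0.1399, 0.2158], [0.4983, -0.1208, 0.2768]]
-0.13 40 [[0.4619, -0.148], [0.496, -0.1212]]
-0.12 88 [[0.462, -0.1481], [0.4942, -0.1212]]
-0.11 97 [[0.4649, -0.1476], [0.4914, -0.1211]]
-0.1 84 [[0.4675, -0.1489], [0.4915, -0.122]]
-0.09 77 [[0.4697, -0.1447], [0.4769, -0.1225]]
-0.08 40 [[0.4719, -0.1467], [0.4881, -0.1288]]
-0.07 33 [[0.4727, -0.1479], [0.4981, -0.1431]]
-0.06 27 [[0.4741, -0.1481], [0.498, -0.1438]]
-0.05 33 [[0.4731, -0.1479], [0.4989, -0.1428]]
-0.04 15 [[0.473, -0.1451], [0.4837, -0.1425]]
side block top 1960 mean [ 0.4695 -0.1484  0.0999] rect [ 481.7 -137.4] [180.3  63.2] 81.7 pca 86.6
side card edge 248 mean [ 0.481  -0.1441  0.1528] rect [ 483.4 -141.7] [113.4  14.2] 84.4 pca 81.7
side card face 900 mean [ 0.4809 -0.143   0.1301] rect [ 480.9 -141.6] [114.6   6.7] 82.0 pca 81.8
side fin 225 mean [ 0.4843 -0.0909  0.1873] rect [479.8 -97.2] [103.9  38.8] 90.0 pca 75.9
side wing 164 mean [ 0.4883 -0.0752  0.1629] rect [491.7 -72.6] [54.2 20.7] 81.3 pca 92.5
top block top 671 mean [ 0.4928 -0.0885  0.1013] rect [492.6 -88.6] [84.  60.7] 81.1 pca 86.9
top card edge 16 mean [ 0.4893 -0.1088  0.1566] rect [ 489.5 -107.9] [25.   2.6] 81.1 pca 81.6
top card face 4
top fin 74 mean [ 0.4966 -0.0626  0.1891] rect [496.6 -62.7] [34.7  9.9] 80.0 pca 81.0
top wing 100 mean [ 0.4944 -0.0758  0.164 ] rect [494.3 -76.5] [46.8 20. ] 81.2 pca 81.6
```

View pics/g.png

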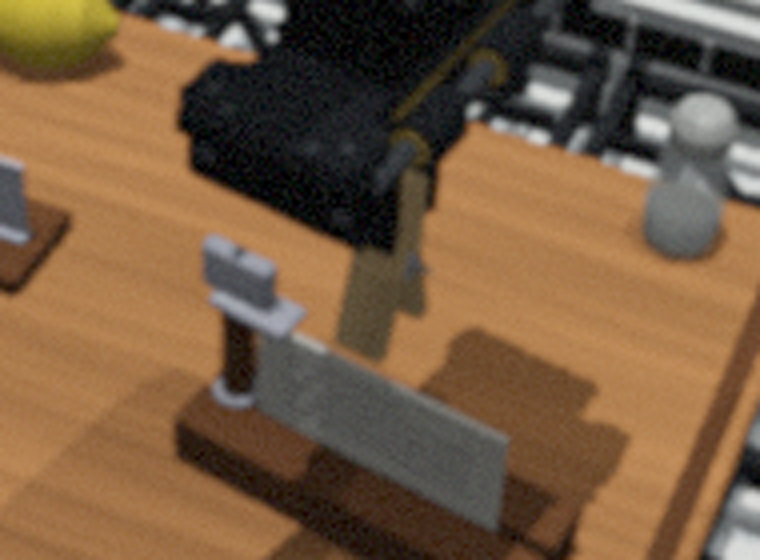

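The clip hangs centred over the middle of the card, with jaws at crop (360,350) and the edge below. I'll descend.

Emit:
play_rows --plan '[{"grip": 1,"offset": [0.001,-0.001,-0.008],"yaw": 0},{"grip": 1,"offset": [0,0,-0.008],"yaw": 0},{"grip": 1,"offset": [0,0,-0.008],"yaw": 0},{"grip": 1,"offset": [0,0,-0.008],"yaw": 0},{"grip": 1,"offset": [0,0,-0.008],"yaw": 0},{"grip": 1,"offset": [0,0,-0.008],"yaw": 0},{"grip": 1,"offset": [0,0,-0.008],"yaw": 0},{"grip": 1,"offset": [0,0,0],"yaw": 0},{"grip": 1,"offset": [0,0,0],"yaw": 0},{"grip": 1,"offset": [0,0,0],"yaw": 0}]'

```text
time: 13.12
ee_pos: [0.4851, -0.1357, 0.2595]
ee_rot: [3.141, 0.0, 1.413]
wrist_force: [-0.4, -1.0, 0.3]
grip_width: 0.0186
finger_force: 17.0
```

```bash
python3 clip.py pics/i.png
```

```text
[ 0.4850577  -0.13572052  0.25953185] [3.14117463e+00 2.57638513e-05 1.41319606e+00] 0.018605983170063543 16.999599197879434 [-0.36137226 -0.98487799  0.25355008]
361 [[0.4631, -0.1496, 0.1339], [0.4723, -0.1412, 0.1631], [0.4993, -0.1244, 0.2198]]
-0.13 7 [[0.4646, -0.1427], [0.4678, -0.1252]]
-0.12 54 [[0.4627, -0.144], [0.4695, -0.1248]]
-0.11 65 [[0.4652, -0.1491], [0.495, -0.1243]]
-0.1 66 [[0.4682, -0.149], [0.4903, -0.1251]]
-0.09 53 [[0.47, -0.1484], [0.4882, -0.1278]]
-0.08 29 [[0.4727, -0.1483], [0.4882, -0.1333]]
-0.07 29 [[0.4726, -0.1491], [0.4986, -0.1443]]
-0.06 25 [[0.4739, -0.1492], [0.5, -0.1451]]
-0.05 23 [[0.4725, -0.1479], [0.4886, -0.1441]]
-0.04 10 [[0.4733, -0.1464], [0.478, -0.144]]
```

View pics/i.png

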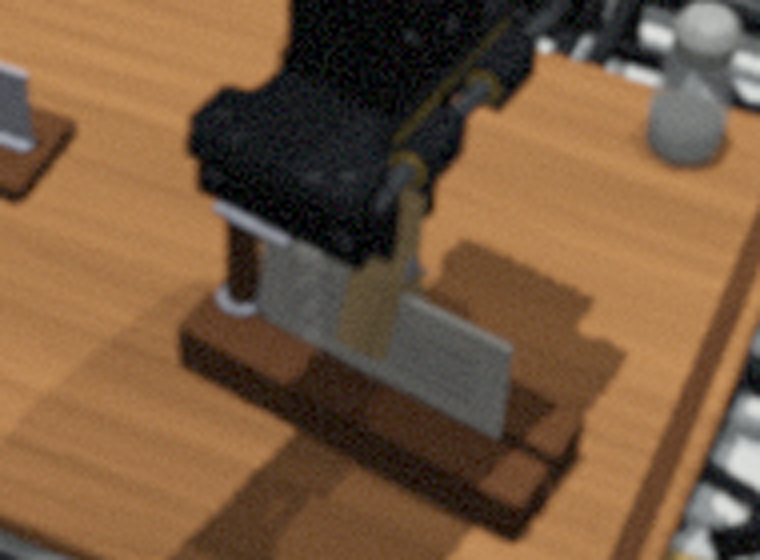

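The near jaw (crop 365,330) is in front of the card and the far one behind it, with the edge well inside. The wrist force is about 0, so nothing touches. I'll hand it in.

```bash
python3 -c "
from bench import r
print(r.sense()['joint_vel'].round(3)); print(r.close_job())"
```

```text
[-0.001 -0.004  0.001 -0.004 -0.     0.    -0.001]
the job is handed in; nothing more can be done
None
```

The job is handed in, but `close_job` gave no verdict: the last measurements showed the turnbutton at about 90° across the card's top edge and the clip held still, squeezed fully open over the middle of that edge, touching nothing, with the lemon, ramekin and shaker not touched.

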